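# Set up the stone sample viewer on the study desk

## Robot

A 6-joint arm with a two-finger parallel gripper is mounted at the origin on the work surface. World frame = base frame: x ahead of the robot, y to its left, z up, the work surface at z = 0. Lengths are in mm, angles in rad, forces in N, time in s.
With the tool pointing down it reaches from about 350 to 975 mm from the base axis. Payload 4.9 kg.
Tool frame: the origin (TCP) lies between the finger pads; the fingertips stand tcp_to_tips ahead of it and the grasp point (between the pads) lies 8 mm behind it (tcp_to_tips is the distance from the TCP to the fingertips, in mm); y points along the fingers, x is the direction in which the jaws open and shut, and the axes are right-handed (so a half turn about y gives the same grasp; the last joint's range is limited). The gripper opens to 85 mm and grips with 20 to 120 N. Pads are 22 mm wide; open, the fingers measure 114 mm over their backs; the gripper's body (76 mm by 85 mm) begins 54 mm behind the grasp point. The pads swing forward as they close: fully open they stand 13 mm farther back than shut.
Start: joints at [-0.119, 0.053, 1.613, -0, 1.476, -0.119], TCP at [624.981, 0.003, 242.304] pointing down, gripper open.
Joint ranges: [-3.01, 3.01], [-1.01, 2.22], [0.06, 2.58], [-1.02, 4.17], [0.09, 2.62], [-3.14, 3.14]. Speed limits (rad/s): [2.57, 2.57, 3.14, 3.14, 3.14, 3.14].

## Interface

Orientations are given as a rotation vector (axis times angle).
In Python, from station import * gives the robot as it stands. The module is installed in compiled form; this text tells all that it offers.
- The arm moves only by the tool arm_command, never from a script. Its argument "series" is a list of rows, each an object of numbers: "tx", "ty", "tz": the shift along the world's x, y, z in m; "wx", "wy", "wz": the turn, a rotation vector about the world's x, y, z in rad. A call has 1 to 20 rows; each row is the pose to reach, as a shift and turn from the pose commanded when the call began; what a row does not reach only later rows make up. A row lasts 1/8 s, in which the tool goes at most 62.5 mm and 10.7 degrees, less where a joint would pass 70% of its speed; a pose out of reach is approached as far as the arm can. A call with a gripper value outside its range is refused whole. "gripper" is the finger opening in m, from 0 to 0.0854, set as the call begins (left out, the last holds). The fingers move at their own pace and stop on an object; "force" is the grip in N (left out, the last holds). Time passes only in rows, so rows that repeat a pose let the fingers close. It gives the time, the measured TCP pose, the force and the opening at its end, in the units of the state.
- state(): the state, without advancing time (a new reading comes with each control period).
- grab_frame(name): name is "scene" or "side" or "wrist"; returns a dict with "color" (384x512x3 uint8, red, green, blue), "K" (3x3 intrinsics, pixels), "eye" and "orientation" of the camera in the world. Camera axes: x right, y up, looking along -z (the intrinsics and any distortion apply to the point x, -y, -z); pixel columns grow to the right and rows downward; lengths in mm; the calibration is good to about 2 mm. A picture is of the moment at which its call begins. There is no depth.
- sign_off(): hands the job in, once; it reports no verdict.
The state is a dict: "clock": time; "joints": joint angles; "dq": joint speeds; "effort": joint torques, N m; "ee_pos": TCP position; "orientation": TCP orientation; "force": force on the tool from outside, world axes, zero at the start; "ft_torque": the same for the moment, N m; "gripper_width": finger opening in mm.
Only numpy, scipy, OpenCV 4.12 (cv2) and the standard library are available. Lean on these libraries where they do the work, as an engineer would, in place of code of your own. Each camera call takes 0.05 s, during which the arm holds its last target.

## Task

The stone sample already lies in the pocket of the wooden viewing cradle. Lay the tall blue spacer frame flat on the stone inside the pocket and let go of it, then set the brass-framed magnifier flat on top of the spacer, both centred in the pocket with their edges square to it. The magnifier is glass: set it down, do not let it drop. The low red frame is not needed.

Things in the scene. Friction and masses are not known exactly. Their poses are not given: they have to be found in the camera images.
- pocket (a point): Centre of the pocket floor of the light wooden cradle (fixed; z up, x and y along the pocket's sides). Base plate 90 x 90 mm; floor 10 mm above the desk. Four L-shaped corner posts, 8 mm thick, rise 48 mm above the floor round a pocket 74 x 74 mm. Each side is open in the middle over 46 mm from the floor up, room for a finger.
- sample_center (a point): Centre (half-way up) of the pale polished stone slab, 54 x 54 x 16 mm, about 130 g, loose, lying flat in the pocket about centred and square; x and y axes along its edges. Its top is 16 mm above the pocket floor. It stays there.
- spacer_center (a point): Centre (half-way up) of the tall blue plastic spacer: a square frame 54 x 54 mm outside, 22 mm tall, walls 8 mm round a 38 mm square opening, about 50 g, flat on the desk, z up; x and y axes along its edges; the same upside down or at any quarter turn. (The red frame nearby has the same outline but is only 10 mm tall: not that one.)
- magnifier_center (a point): Centre (half-way up the brass frame) of the magnifier: a square brass frame 54 x 54 mm, 20 mm tall, round a clear lens that bulges 5 mm above the frame in the middle, about 120 g; lies on the desk, flat underside down (z up); x and y axes along its edges; the same at any quarter turn.
Mind the look-alikes: they are no part of the job. Several things look just like the part that bears spacer_center: the one meant starts farthest from the robot's base.

How it is judged (in metres and radians):
On the way:
1. the blue spacer lies flat on the stone in the pocket, square and let go, the magnifier not yet on it (z of spacer_center in the frame of pocket between 0.022 and 0.032 m and horizontal distance between each of spacer_center, sample_center and pocket below 0.015 m and angle between spacer_center's own z axis and vertical below 0.12 rad and (angle between the x axis of spacer_center and the x axis of pocket, either way round below 0.26 rad or angle between the x axis of spacer_center and the y axis of pocket, either way round below 0.26 rad) and z of sample_center in the frame of pocket between 0.003 and 0.013 m and contact force between the fingers and spacer below 0.1 N and linear speed of spacer below 0.03 m/s and horizontal distance between magnifier_center and pocket above 0.05 m), for 0.1 s.
At the end, for the whole second after the job is handed in: At rest, released, in the pocket: stone on the floor, spacer flat on it, magnifier flat on the spacer; each centred within 15 mm; spacer and magnifier at their proper height within 5 mm, tilted under 7 degrees, edges within 15 degrees of the pocket's sides (z of sample_center in the frame of pocket between 0.003 and 0.013 m and horizontal distance between each of sample_center, spacer_center, magnifier_center and pocket below 0.015 m and z of spacer_center in the frame of pocket between 0.022 and 0.032 m and angle between each of spacer_center, magnifier_center's own z axis and vertical below 0.12 rad and (angle between the x axis of spacer_center and the x axis of pocket, either way round below 0.26 rad or angle between the x axis of spacer_center and the y axis of pocket, either way round below 0.26 rad) and z of magnifier_center in the frame of pocket between 0.043 and 0.053 m and (angle between the x axis of magnifier_center and the x axis of pocket, either way round below 0.26 rad or angle between the x axis of magnifier_center and the y axis of pocket, either way round below 0.26 rad) and linear speed of each of spacer, magnifier below 0.03 m/s); the robot touches nothing.
It fails at once if the magnifier is dropped: falling free faster than 0.7 m/s, as from more than 25 mm up (linear speed of magnifier above 0.7 m/s and contact force between anything else and magnifier below 0.01 N).
It also fails if it takes over 48 s, if anything falls off the work surface, if the arm or the gripper's body presses on something with over 40 N, if the wrist force passes 120 N, or if a joint passes its speed limit or range.

## Working session

There is one attempt and no reset: what is moved stays moved. The work goes in short steps, Python scripts to look and compute and a tool call to move; the robot and the scene stay as the last step left them, time stands still between calls to the robot, and variables do not carry over. Pictures are saved under pics/ and viewed, and the job is handed in when it is done.

Besides the shell and the picture viewer there is one more tool, called after "Call:" as a command line: name --argument value ..., lists and objects as JSON in quotes. arm_command: Moves the arm, as the interface text tells. Its arguments: {"type":"object","properties":{"series":{"type":"array","items":{"type":"object","properties":{"tx":{"type":"number"},"ty":{"type":"number"},"tz":{"type":"number"},"wx":{"type":"number"},"wy":{"type":"number"},"wz":{"type":"number"}}}},"gripper":{"type":"number"},"force":{"type":"number"}},"required":["series"]}

```bash
mkdir -p pics; python3 - <<'E'
from station import *
import cv2,pickle
s=state();print(s)
fr={}
for n in("scene","side","wrist"):
    f=grab_frame(n);fr[n]=f;cv2.imwrite(f"pics/{n}0.png",f["color"][:,:,::-1]);print(n,{k:v for k,v in f.items() if k!="color"})
pickle.dump(fr,open("f0.pkl","wb"))
E
```

```text
{'clock': 0.0, 'joints': array([-1.18992139e-01,  5.33468728e-02,  1.61427674e+00, -5.72285398e-07,
        1.47599523e+00, -1.19009819e-01]), 'dq': array([-0.00117775,  0.00068854, -0.00086704,  0.00055261, -0.00142148,
        0.00072902]), 'effort': array([ 2.70554956e-04, -3.93670499e+01, -3.70175600e+01, -1.62778279e-04,
        6.93513779e-03, -6.06393527e-06]), 'ee_pos': array([6.24407898e+02, 7.59652381e-02, 2.41079496e+02]), 'orientation': array([-1.57055577e+00,  1.56618015e-03,  1.59403779e-03]), 'force': array([-0.16533329, -0.10654052,  0.47419722]), 'ft_torque': array([-0.01102854, -0.03988281,  0.01516044]), 'gripper_width': 85.3106452884449}
scene {'K': array([[410.49649456,   0.        , 256.66432319],
       [  0.        , 410.49649456, 193.98175355],
       [  0.        ,   0.        ,   1.        ]]), 'eye': array([960.32824895, 379.12075069, 860.15883911]), 'orientation': array([0.34036561, 0.70633076, 2.11178389])}
side {'K': array([[423.23503699,   0.        , 262.16268107],
       [  0.        , 423.23503699, 193.31540443],
       [  0.        ,   0.        ,   1.        ]]), 'eye': array([349.26464893, 668.15022968, 607.42844143]), 'orientation': array([ 0.11783415, -1.27051384, -2.69854203])}
wrist {'K': array([[298.66404702,   0.        , 256.28033426],
       [  0.        , 298.66404702, 186.92310994],
       [  0.        ,   0.        ,   1.        ]]), 'eye': array([623.23277828,  67.48197923, 372.98009528]), 'orientation': array([-0.26904664,  0.00246304, -0.00037852])}
```

View pics/scene0.png

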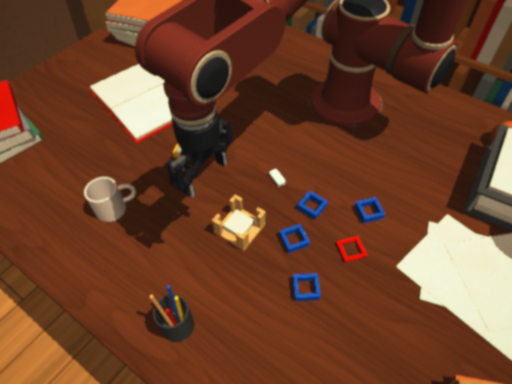

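View pics/side0.png

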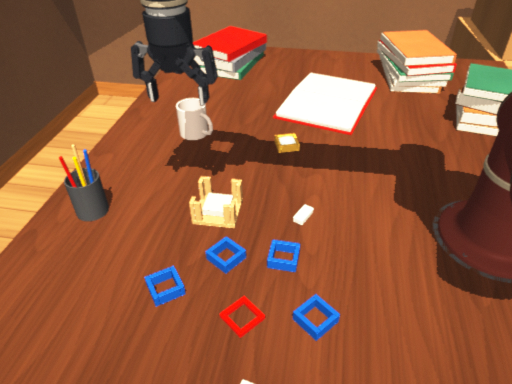

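View pics/wrist0.png

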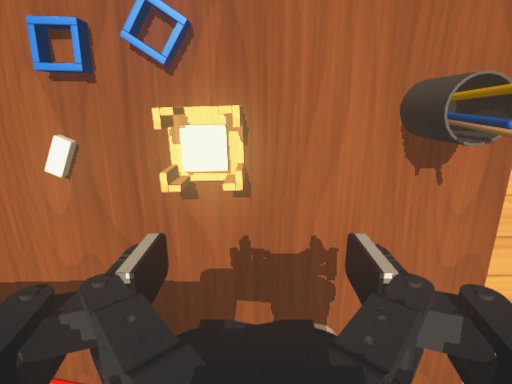

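```bash
python3 -c "
import station
print([(k,getattr(station,k)) for k in dir(station) if not k.startswith('__')])"
```

```text
[('Unreachable', <class 'station.Unreachable'>), ('grab_frame', <function make.<locals>.drawn_camera at 0x7f8a90530180>), ('sign_off', <function connect.<locals>.done at 0x7f8a904a37e0>), ('state', <function make.<locals>.<lambda> at 0x7f8a90530680>), ('tcp_to_tips', 11.0)]
```

```bash
cat > h.py <<'E'
import numpy as np,cv2
from scipy.spatial.transform import Rotation as R
def ray(f,px,z):
    px=np.atleast_2d(np.asarray(px,float));K=f["K"]
    d=np.c_[(px[:,0]-K[0,2])/K[0,0],-(px[:,1]-K[1,2])/K[1,1],-np.ones(len(px))]
    d=R.from_rotvec(f["orientation"]).apply(d);e=f["eye"]
    return e+d*((z-e[2])/d[:,2])[:,None]
def proj(f,P):
    P=np.atleast_2d(np.asarray(P,float));K=f["K"]
    c=R.from_rotvec(f["orientation"]).inv().apply(P-f["eye"])
    return np.c_[K[0,0]*c[:,0]/-c[:,2]+K[0,2],K[1,1]*-c[:,1]/-c[:,2]+K[1,2]]
def mask(f,lo,hi):
    return cv2.inRange(cv2.cvtColor(f["color"],cv2.COLOR_RGB2HSV),lo,hi)
BLUE=((95,120,60),(130,255,255))
def blobs(m,amin=60):
    cs,_=cv2.findContours(m,cv2.RETR_EXTERNAL,cv2.CHAIN_APPROX_NONE)
    return [c[:,0,:] for c in cs if cv2.contourArea(c)>amin]
E
python3 - <<'E'
from h import *;import pickle
fr=pickle.load(open("f0.pkl","rb"))
for n in("scene","side"):
    f=fr[n]
    for nm,(lo,hi) in dict(blue=BLUE,brass=((18,120,90),(32,255,255)),wood=((12,60,130),(30,200,255))).items():
        for c in blobs(mask(f,lo,hi)):
            (u,v),sz,a=cv2.minAreaRect(c.astype(np.float32));p=ray(f,(u,v),11)[0]
            print(n,nm,np.round((u,v)),np.round(sz),np.round(p[:2]),"dist",round(np.hypot(*p[:2])))
f=fr["scene"];im=f["color"][:,:,::-1]
a=cv2.resize(im[180:310,190:400],None,fx=3.8,fy=3.8,interpolation=cv2.INTER_CUBIC);cv2.imwrite("pics/crop.png",a)
f=fr["side"];im=f["color"][:,:,::-1]
a=cv2.resize(im[120:350,130:350],None,fx=2.6,fy=2.6,interpolation=cv2.INTER_CUBIC);cv2.imwrite("pics/crop2.png",a)
E
```

```text
scene blue [306. 287.] [26. 26.] [599. 235.] dist 644
scene blue [294. 238.] [25. 23.] [510. 145.] dist 531
scene blue [370. 209.] [22. 25.] [331. 254.] dist 417
scene blue [312. 204.] [24. 22.] [403. 128.] dist 423
scene blue [504.  91.] [ 7. 17.] [-317.  385.] dist 499
scene brass [179. 307.] [26.  5.] [800.  41.] dist 801
scene brass [249. 234.] [11. 21.] [566.  52.] dist 568
scene wood [480. 381.] [ 4. 44.] [567. 607.] dist 831
scene wood [160. 310.] [38.  6.] [828.  12.] dist 828
scene wood [ 50. 336.] [99. 95.] [1002. -135.] dist 1011
scene wood [478. 275.] [149. 105.] [351. 531.] dist 636
scene wood [496. 206.] [37. 10.] [140. 503.] dist 522
scene wood [239. 220.] [47. 47.] [549.   9.] dist 549
scene wood [ 99. 198.] [45. 32.] [ 708. -324.] dist 778
scene wood [ 14. 139.] [26. 46.] [ 712. -689.] dist 991
scene wood [133. 102.] [69. 64.] [ 396. -529.] dist 661
scene wood [206.  72.] [25. 53.] [ 149. -439.] dist 464
scene wood [125.  18.] [40.  3.] [  76. -907.] dist 911
scene wood [384.  10.] [ 9. 21.] [-533. -128.] dist 548
side blue [316. 316.] [38. 35.] [336. 253.] dist 421

[... 623 characters left out ...]
.] [ 450. -258.] dist 519
side brass [ 99. 116.] [31. 67.] [ 997. -303.] dist 1042
side wood [215. 201.] [54. 51.] [574.   2.] dist 574
side wood [498. 180.] [27.  6.] [ -47. -182.] dist 188
side wood [287. 142.] [19. 25.] [ 452. -258.] dist 521
side wood [477. 124.] [44. 18.] [ -52. -436.] dist 439
side wood [202. 127.] [20. 37.] [ 689. -295.] dist 750
side wood [476. 111.] [44. 11.] [ -65. -514.] dist 518
side wood [148.  62.] [16.  7.] [1004. -696.] dist 1222
side wood [ 74. 140.] [ 70. 269.] [1002. -173.] dist 1017
side wood [493.  35.] [74. 31.] [ -261. -1184.] dist 1213
side wood [330.  33.] [ 66. 289.] [  382. -1101.] dist 1165
side wood [162.   4.] [ 7. 41.] [ 1213. -1386.] dist 1842
```

View pics/crop.png

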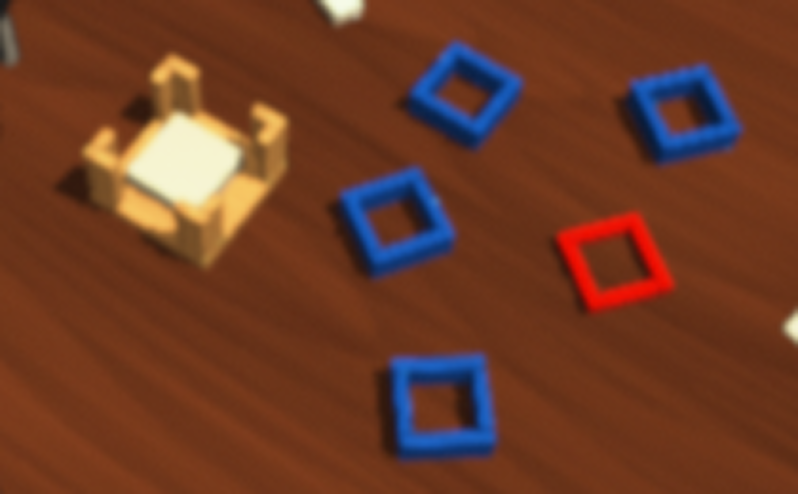

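View pics/crop2.png

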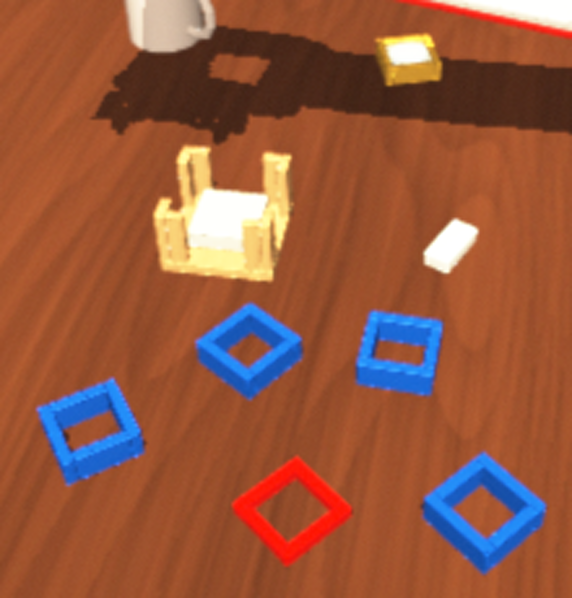

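```bash
cat >> h.py <<'E'
def sq(f,c,z):
    P=ray(f,c,z)[:,:2].astype(np.float32);(x,y),s,a=cv2.minAreaRect(P)
    return np.round([x,y,*s],1),round((a+45)%90-45,1)
E
python3 - <<'E'
from h import *;import pickle
fr=pickle.load(open("f0.pkl","rb"))
for n,roi in(("scene",(225,205,260,240)),("side",(190,185,245,225)),("wrist",(165,110,240,185))):
    f=fr[n];m=mask(f,(0,0,190),(40,70,255));k=np.zeros_like(m);k[roi[1]:roi[3],roi[0]:roi[2]]=255
    for c in blobs(m&k): print(n,sq(f,c,26), c.min(0),c.max(0))
f=fr["wrist"]
for z in (58,):
  print([np.round(ray(f,p,z)[0][:2]) for p in((153,107),(240,106),(163,190),(243,190))])
im=f["color"][:,:,::-1]
cv2.imwrite("pics/cr.png",cv2.resize(im[95:200,140:260],None,fx=5,fy=5,interpolation=cv2.INTER_CUBIC))
E
```

```text
scene (array([562. ,  18.3,  53.3,  54.1]), -1.0) [225 211] [252 232]
side (array([563.2,  25.9,  55.2,  71.2]), 0.6) [202 193] [232 216]
wrist (array([561.1,  18.4,  53.5,  53.8]), 0.5) [180 125] [227 171]
[array([517.,  65.]), array([606.,  66.]), array([520., -23.]), array([608., -23.])]
```

View pics/cr.png

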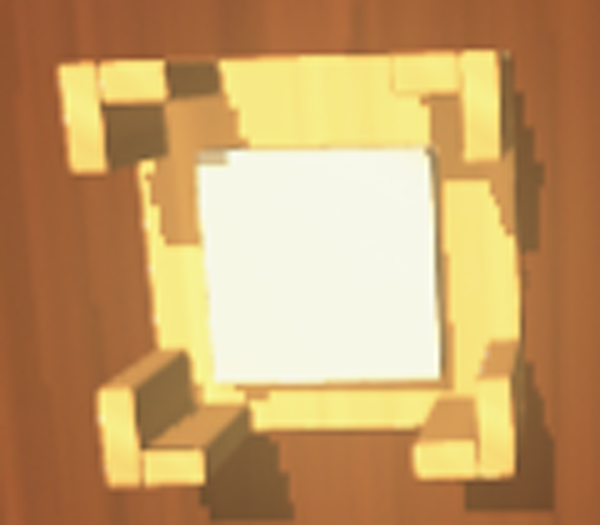

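Call:
arm_command --series '[{"tx":0,"ty":0.03,"tz":-0.01},{"tx":-0.01,"ty":0.08,"tz":-0.03},{"tx":-0.02,"ty":0.13,"tz":-0.05},{"tx":-0.024,"ty":0.168,"tz":-0.07},{"tx":-0.024,"ty":0.168,"tz":-0.08},{"tx":-0.024,"ty":0.168,"tz":-0.08},{"tx":-0.024,"ty":0.168,"tz":-0.08}]'

```text
invalid input
```

The wrist crop shows the cradle square to the world within about 1.5°. Its post tops are centred near (563, 21) and the stone near (561, 18). The frames that could be mistaken for the spacer, by scene pixel:
- Blue (306,287), 645 mm from the base
- Blue (294,238), 533 mm
- Blue (312,204), 425 mm
- Blue (370,209), 420 mm
- Red (351,248), the low frame

I choose (306,287), the farthest.

Call:
arm_command --series '[{"tx":0,"ty":0.03,"tz":-0.01,"wx":0,"wy":0,"wz":0},{"tx":-0.01,"ty":0.08,"tz":-0.03,"wx":0,"wy":0,"wz":0},{"tx":-0.02,"ty":0.13,"tz":-0.05,"wx":0,"wy":0,"wz":0},{"tx":-0.024,"ty":0.168,"tz":-0.08,"wx":0,"wy":0,"wz":0},{"tx":-0.024,"ty":0.168,"tz":-0.08,"wx":0,"wy":0,"wz":0},{"tx":-0.024,"ty":0.168,"tz":-0.08,"wx":0,"wy":0,"wz":0}]' --gripper 0.085 --force 40

```text
clock: 0.9
ee_pos: [601.2, 167.7, 162.5]
orientation: [-1.571, -0.0, -0.0]
force: [0.6, 0.4, 0.2]
gripper_width: 85.0
```

```bash
python3 - <<'E'
from station import *
from h import *
f=grab_frame("wrist");cv2.imwrite("pics/w1.png",f["color"][:,:,::-1]);print(f["eye"],state()["ee_pos"])
for c in blobs(mask(f,*BLUE)): print(sq(f,c,22),c.min(0),c.max(0))
E
```

```text
[599.68466398 235.16327427 294.26555002] [601.72275741 167.27632815 163.25857577]
(array([409.9, 133.8,  58.5,  63.7]), -1.6) [ 24 184] [ 90 241]
(array([513.9, 149.9,  59.2,  53.6]), -32.6) [129 159] [205 234]
(array([382. , 251.7,  19.3,   7.5]), -12.9) [ 0 72] [ 9 95]
(array([600.2, 236.3,  53.4,  53.5]), 38.8) [215  58] [299 145]
```

View pics/w1.png

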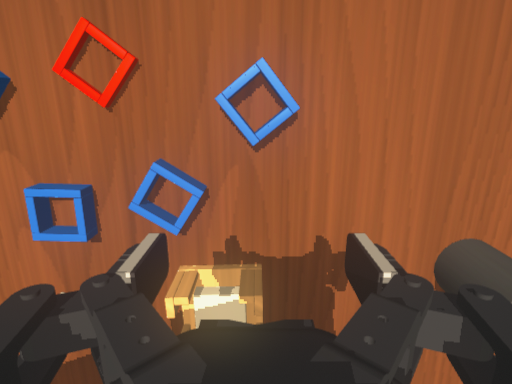

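The wrist view confirms a tall blue frame at pixel (258,102), which works out to (600, 236) mm with its edges at 38.8°. The red frame is at (95,63) and the other blue ones are clear of the fingers.

Call:
arm_command --series '[{"tx":0,"ty":0.025,"tz":-0.01,"wx":0,"wy":0,"wz":0.16},{"tx":-0.001,"ty":0.05,"tz":-0.02,"wx":0,"wy":0,"wz":0.33},{"tx":-0.001,"ty":0.068,"tz":-0.04,"wx":0,"wy":0,"wz":0.5},{"tx":-0.001,"ty":0.068,"tz":-0.07,"wx":0,"wy":0,"wz":0.677},{"tx":-0.001,"ty":0.068,"tz":-0.1,"wx":0,"wy":0,"wz":0.677},{"tx":-0.001,"ty":0.068,"tz":-0.125,"wx":0,"wy":0,"wz":0.677},{"tx":-0.001,"ty":0.068,"tz":-0.142,"wx":0,"wy":0,"wz":0.677},{"tx":-0.001,"ty":0.068,"tz":-0.148,"wx":0,"wy":0,"wz":0.677},{"tx":-0.001,"ty":0.068,"tz":-0.148,"wx":0,"wy":0,"wz":0.677}]'

```text
clock: 2.08
ee_pos: [600.6, 235.8, 14.9]
orientation: [-1.505, -0.53, 0.529]
force: [-0.1, 0.5, 0.1]
gripper_width: 85.2
```

Call:
arm_command --series '[{"tx":0,"ty":0,"tz":0,"wx":0,"wy":0,"wz":0},{"tx":0,"ty":0,"tz":0,"wx":0,"wy":0,"wz":0},{"tx":0,"ty":0,"tz":0,"wx":0,"wy":0,"wz":0},{"tx":0,"ty":0,"tz":0,"wx":0,"wy":0,"wz":0},{"tx":0,"ty":0,"tz":0,"wx":0,"wy":0,"wz":0},{"tx":0,"ty":0,"tz":0,"wx":0,"wy":0,"wz":0}]' --gripper 0.045 --force 30

```text
clock: 2.82
ee_pos: [600.9, 236.3, 15.7]
orientation: [-1.505, -0.532, 0.528]
force: [-0.5, 0.2, 5.1]
gripper_width: 53.5
```

Call:
arm_command --series '[{"tx":0,"ty":0,"tz":0.02,"wx":0,"wy":0,"wz":0},{"tx":0,"ty":0,"tz":0.05,"wx":0,"wy":0,"wz":0},{"tx":0,"ty":-0.02,"tz":0.09,"wx":0,"wy":0,"wz":-0.15},{"tx":-0.01,"ty":-0.06,"tz":0.12,"wx":0,"wy":0,"wz":-0.3},{"tx":-0.02,"ty":-0.11,"tz":0.14,"wx":0,"wy":0,"wz":-0.45},{"tx":-0.03,"ty":-0.165,"tz":0.146,"wx":0,"wy":0,"wz":-0.6},{"tx":-0.038,"ty":-0.22,"tz":0.146,"wx":0,"wy":0,"wz":-0.66},{"tx":-0.038,"ty":-0.26,"tz":0.146,"wx":0,"wy":0,"wz":-0.66},{"tx":-0.038,"ty":-0.283,"tz":0.146,"wx":0,"wy":0,"wz":-0.66},{"tx":-0.038,"ty":-0.283,"tz":0.146,"wx":0,"wy":0,"wz":-0.66},{"tx":-0.038,"ty":-0.283,"tz":0.146,"wx":0,"wy":0,"wz":-0.66}]'

```text
clock: 4.2
ee_pos: [561.8, -46.4, 160.6]
orientation: [-1.57, -0.014, 0.013]
force: [-0.0, 0.0, -1.1]
gripper_width: 53.4
```

```bash
python3 - <<'E'
from station import *
from h import *
import pickle
f=grab_frame("wrist");g=grab_frame("side")
s=state();print(f["eye"],s["ee_pos"],s["gripper_width"],s["force"],s["clock"])
pickle.dump((f,g),open("f2.pkl","wb"))
im=f["color"][:,:,::-1]
for c in blobs(mask(f,(0,0,190),(40,70,255))): print("white",sq(f,c,26),c.min(0),c.max(0))
for c in blobs(mask(f,(12,60,130),(30,255,255))): print("wood",sq(f,c,58),c.min(0),c.max(0))
cv2.imwrite("pics/w2.png",np.vstack([im, g["color"][:,:,::-1]])[:768])
cv2.imwrite("pics/w2.png",cv2.resize(np.hstack([im, g["color"][:,:,::-1]]),(800,300)))
cv2.imwrite("pics/w2c.png",cv2.resize(im[0:200,160:360],None,fx=3,fy=3,interpolation=cv2.INTER_CUBIC))
E
```

```text
[559.21441119  20.97555708 292.37472221] [561.90955014 -45.98250702 160.39012918] 53.41495300714544 [-0.95464861 -0.0891177  -1.29444519] 4.3
white (array([388.2,   7.7,  45.6,  20. ]), -23.6) [43 88] [ 77 144]
white (array([561. ,  18.8,  53.4,  52.4]), 0.9) [227  75] [290 138]
wood (array([ 448.2, -212. ,   19.6,   23.3]), 17.2) [124 342] [142 365]
wood (array([ 696.4, -221. ,   26. ,   74.3]), 39.9) [370 340] [422 383]
wood (array([433.2,   0.5,  42.3,  16.6]), -26.5) [ 78 100] [103 152]
wood (array([409.5,   9.2,  48.2,  23. ]), -29.4) [41 87] [ 86 149]
wood (array([497.1,  18.3,   8.2,  32.9]), 1.9) [169  84] [181 129]
wood (array([564.6,  24. , 116.3, 127.8]), -10.9) [172  17] [345 177]
```

View pics/w2.png

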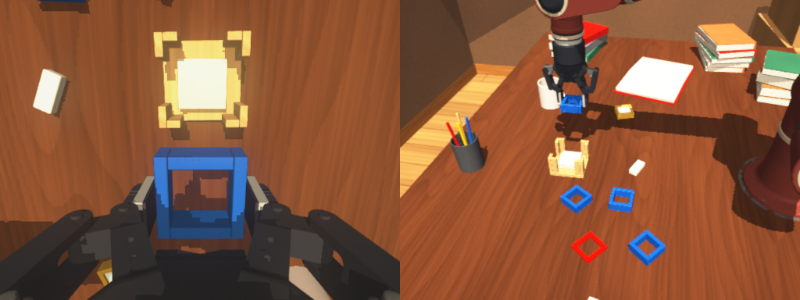

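View pics/w2c.png

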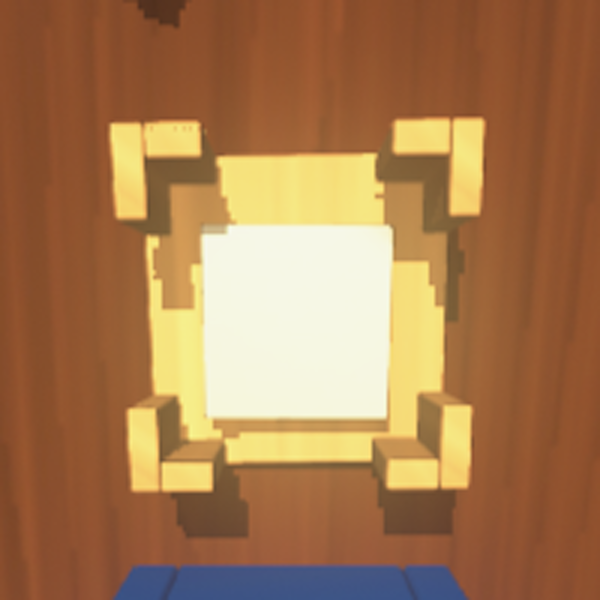

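```bash
python3 - <<'E'
from h import *;import pickle
f,g=pickle.load(open("f2.pkl","rb"))
c=np.array([(110,123),(484,118),(470,488),(131,491)])/3+[160,0]
P=ray(f,c,58)[:,:2];print(P.round(1),P.mean(0))
m=mask(f,*BLUE)
for c in blobs(m): print(sq(f,c,168),c.min(0),c.max(0))
im=f["color"][:,:,::-1]
cv2.imwrite("pics/w2d.png",cv2.resize(im[170:320,180:340],None,fx=4,fy=4,interpolation=cv2.INTER_CUBIC))
E
```

```text
[[515.6  64.3]
 [605.   66.8]
 [607.9 -22.8]
 [517.9 -25.1]] [561.59843191  20.82886621]
(array([560.1, -43.1,  53.2,  57.9]), 1.0) [197 189] [316 304]
```

View pics/w2d.png

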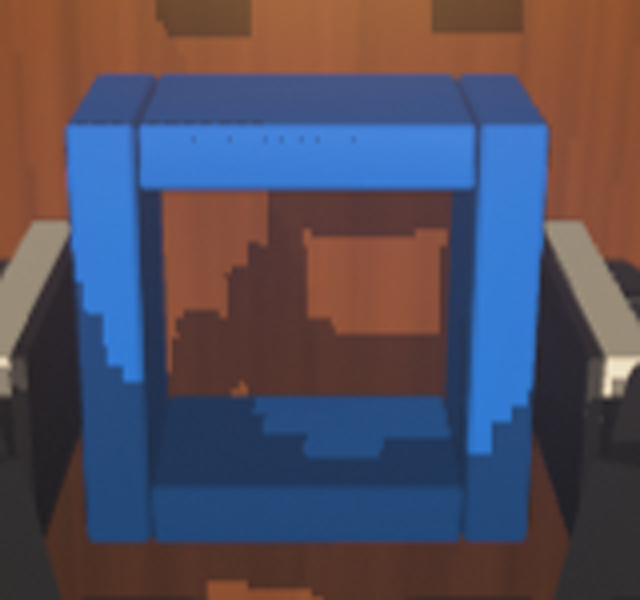

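The spacer is held square between the pads at wrist pixels (197–316, 189–304). The cradle post corners give a centre of (561.6, 20.8) and a yaw of 1.6°. I'll move +66 mm in y and lower it.

Call:
arm_command --series '[{"tx":0.0015,"ty":0.02,"tz":0,"wx":0,"wy":0,"wz":0.011},{"tx":0.0015,"ty":0.05,"tz":0,"wx":0,"wy":0,"wz":0.011},{"tx":0.0015,"ty":0.066,"tz":-0.01,"wx":0,"wy":0,"wz":0.011},{"tx":0.0015,"ty":0.066,"tz":-0.03,"wx":0,"wy":0,"wz":0.011},{"tx":0.0015,"ty":0.066,"tz":-0.055,"wx":0,"wy":0,"wz":0.011},{"tx":0.0015,"ty":0.066,"tz":-0.08,"wx":0,"wy":0,"wz":0.011},{"tx":0.0015,"ty":0.066,"tz":-0.1,"wx":0,"wy":0,"wz":0.011},{"tx":0.0015,"ty":0.066,"tz":-0.112,"wx":0,"wy":0,"wz":0.011},{"tx":0.0015,"ty":0.066,"tz":-0.118,"wx":0,"wy":0,"wz":0.011},{"tx":0.0015,"ty":0.066,"tz":-0.1195,"wx":0,"wy":0,"wz":0.011},{"tx":0.0015,"ty":0.066,"tz":-0.1195,"wx":0,"wy":0,"wz":0.011}]'

```text
clock: 5.68
ee_pos: [564.3, 18.9, 41.7]
orientation: [-1.571, -0.023, 0.021]
force: [-0.1, -0.7, 0.9]
gripper_width: 53.0
```

```bash
python3 - <<'E'
from station import *
from h import *
g=grab_frame("side")
s=state();print(s["ee_pos"],s["force"],s["gripper_width"])
im=g["color"][:,:,::-1]
cv2.imwrite("pics/s3.png",cv2.resize(im[100:260,130:310],None,fx=3.5,fy=3.5,interpolation=cv2.INTER_CUBIC))
E
```

```text
[564.29438107  18.87430859  41.67189155] [-0.70469277 -0.9368367   1.90156162] 52.91650120846164
```

View pics/s3.png

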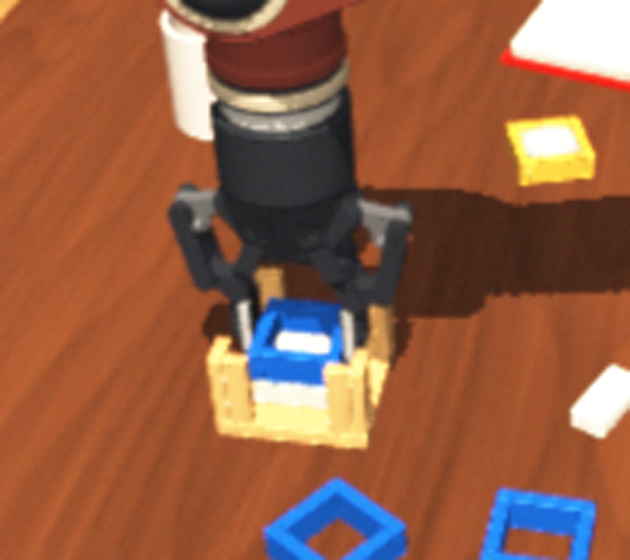

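The side view shows the spacer seated on the stone between the posts, at crop (300,345). I'll release it and rise.

Call:
arm_command --series '[{"tx":0,"ty":0,"tz":0,"wx":0,"wy":0,"wz":0},{"tx":0,"ty":0,"tz":0,"wx":0,"wy":0,"wz":0},{"tx":0,"ty":0,"tz":0,"wx":0,"wy":0,"wz":0},{"tx":0,"ty":0,"tz":0,"wx":0,"wy":0,"wz":0},{"tx":0,"ty":0,"tz":0.02,"wx":0,"wy":0,"wz":0},{"tx":0,"ty":0,"tz":0.05,"wx":0,"wy":0,"wz":0},{"tx":0,"ty":0,"tz":0.09,"wx":0,"wy":0,"wz":0},{"tx":0,"ty":-0.03,"tz":0.12,"wx":0,"wy":0,"wz":0},{"tx":0,"ty":-0.066,"tz":0.12,"wx":0,"wy":0,"wz":0},{"tx":0,"ty":-0.066,"tz":0.12,"wx":0,"wy":0,"wz":0},{"tx":0,"ty":-0.066,"tz":0.12,"wx":0,"wy":0,"wz":0}]' --gripper 0.083

```text
clock: 7.1
ee_pos: [563.5, -46.8, 161.5]
orientation: [-1.57, -0.022, 0.021]
force: [0.3, -0.7, 0.4]
gripper_width: 83.1
```

```bash
python3 - <<'E'
from station import *
from h import *
f=grab_frame("wrist");g=grab_frame("side");s=state();print(s["ee_pos"],s["clock"],f["eye"])
im=f["color"][:,:,::-1]
for c in blobs(mask(f,*BLUE)): print(sq(f,c,48),c.min(0),c.max(0))
m=mask(g,(18,120,90),(32,255,255))
for c in blobs(m):
  if 270<c[:,0].mean()<310 and c[:,1].mean()<160: print("mag",sq(g,c,20),c.min(0),c.max(0))
cv2.imwrite("pics/w4.png",cv2.resize(im[0:200,160:360],None,fx=3,fy=3,interpolation=cv2.INTER_CUBIC))
cv2.imwrite("pics/s4.png",cv2.resize(g["color"][110:170,250:330,::-1],None,fx=8,fy=8,interpolation=cv2.INTER_CUBIC))
E
```

```text
[563.31202702 -46.2097065  160.82675059] 7.2 [560.08329134  20.6341156  293.24899884]
(array([563.4,  -3.9,  36.7,   6.4]), 1.5) [237 132] [282 140]
(array([585.5,  19.1,   6.5,  51.3]), 1.6) [284  73] [293 140]
(array([562.1,  40.9,  36.4,   5.8]), 0.5) [236  73] [283  81]
(array([539.7,  17.9,   6.8,  51.3]), 1.6) [226  73] [235 140]
mag (array([ 449.7, -244.8,   57.8,   83.3]), 19.0) [275 133] [299 152]
```

View pics/w4.png

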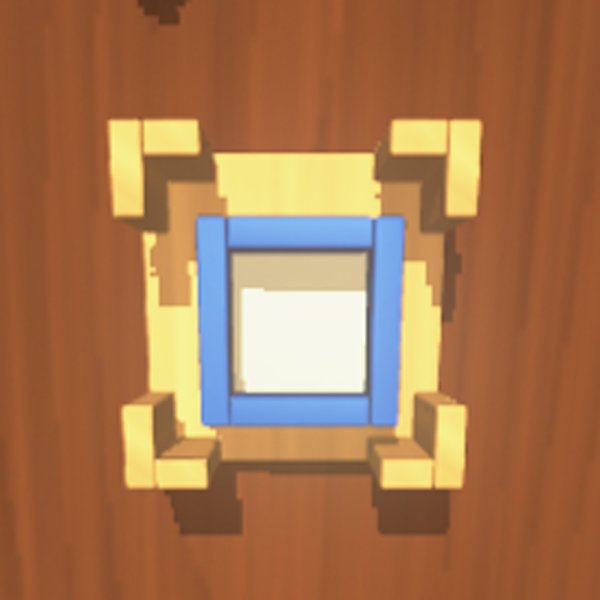

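View pics/s4.png

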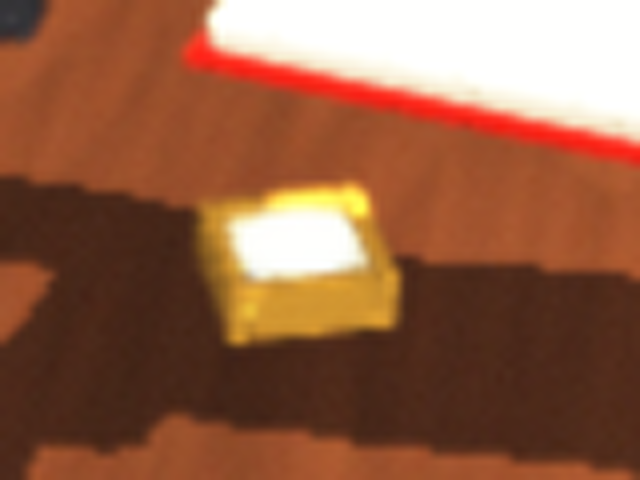

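The spacer lies flat and square in the pocket at crop (300,320), within about 2.5 mm of centre. The magnifier is at side pixel (287,142), roughly (450,-255). I'll go over it for an overhead look.

Call:
arm_command --series '[{"tx":-0.012,"ty":-0.03,"tz":0,"wx":0,"wy":0,"wz":0},{"tx":-0.032,"ty":-0.08,"tz":0,"wx":0,"wy":0,"wz":0},{"tx":-0.055,"ty":-0.13,"tz":0,"wx":0,"wy":0,"wz":0},{"tx":-0.078,"ty":-0.18,"tz":0,"wx":0,"wy":0,"wz":0},{"tx":-0.1,"ty":-0.23,"tz":0,"wx":0,"wy":0,"wz":0},{"tx":-0.11,"ty":-0.265,"tz":0,"wx":0,"wy":0,"wz":0},{"tx":-0.113,"ty":-0.275,"tz":0,"wx":0,"wy":0,"wz":0},{"tx":-0.113,"ty":-0.275,"tz":0,"wx":0,"wy":0,"wz":0},{"tx":-0.113,"ty":-0.275,"tz":0,"wx":0,"wy":0,"wz":0}]'

```text
clock: 8.32
ee_pos: [451.0, -320.6, 160.6]
orientation: [-1.57, -0.023, 0.023]
force: [0.7, 0.1, -0.7]
gripper_width: 83.1
```

```bash
python3 - <<'E'
from station import *
from h import *
f=grab_frame("wrist");s=state();print(s["ee_pos"],s["clock"],f["eye"],f["orientation"])
im=f["color"][:,:,::-1]
hsv=cv2.cvtColor(f["color"],cv2.COLOR_RGB2HSV)
m=cv2.inRange(hsv,(17,130,90),(35,255,255));cv2.imwrite("pics/m5.png",m)
for c in blobs(m): print(sq(f,c,20),c.min(0),c.max(0))
cv2.imwrite("pics/w5.png",im)
E
```

```text
[ 450.99377891 -320.60420707  160.59786276] 8.375 [ 447.55713752 -253.289604    292.4087352 ] [-0.26845638 -0.00318251  0.02894072]
(array([ 449.8, -258.3,   54. ,   54.3]), 20.3) [221  70] [296 148]
```

View pics/w5.png

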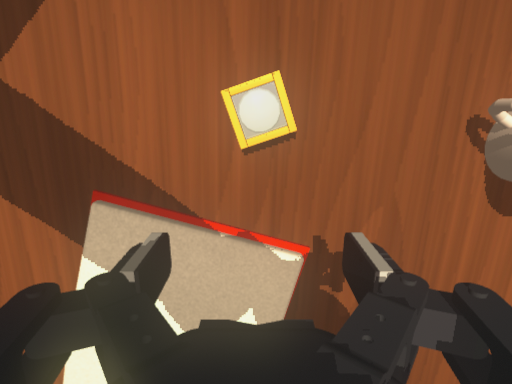

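View pics/m5.png

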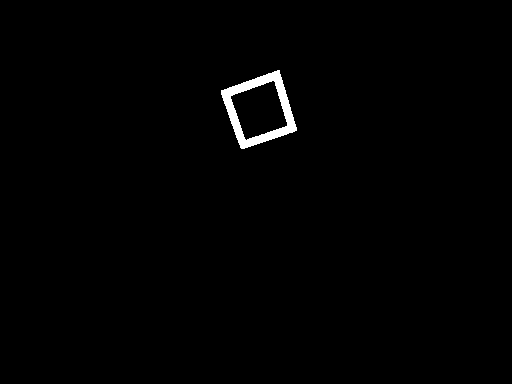

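The wrist view shows the brass frame and clear lens at pixel (259,110), which gives (449.8, -258.3) at 20.3°. The book is well clear of the fingers.

Call:
arm_command --series '[{"tx":0,"ty":0.03,"tz":-0.01,"wx":0,"wy":0,"wz":0.16},{"tx":0,"ty":0.0635,"tz":-0.03,"wx":0,"wy":0,"wz":0.326},{"tx":0,"ty":0.0635,"tz":-0.06,"wx":0,"wy":0,"wz":0.326},{"tx":0,"ty":0.0635,"tz":-0.09,"wx":0,"wy":0,"wz":0.326},{"tx":0,"ty":0.0635,"tz":-0.12,"wx":0,"wy":0,"wz":0.326},{"tx":0,"ty":0.0635,"tz":-0.138,"wx":0,"wy":0,"wz":0.326},{"tx":0,"ty":0.0635,"tz":-0.145,"wx":0,"wy":0,"wz":0.326},{"tx":0,"ty":0.0635,"tz":-0.145,"wx":0,"wy":0,"wz":0.326}]' --gripper 0.085

```text
clock: 9.38
ee_pos: [450.8, -258.4, 16.0]
orientation: [-1.553, -0.278, 0.278]
force: [-0.0, -0.0, 0.2]
gripper_width: 85.2
```

Call:
arm_command --series '[{"tx":0,"ty":0,"tz":0,"wx":0,"wy":0,"wz":0},{"tx":0,"ty":0,"tz":0,"wx":0,"wy":0,"wz":0},{"tx":0,"ty":0,"tz":0,"wx":0,"wy":0,"wz":0},{"tx":0,"ty":0,"tz":0,"wx":0,"wy":0,"wz":0},{"tx":0,"ty":0,"tz":0,"wx":0,"wy":0,"wz":0},{"tx":0,"ty":0,"tz":0,"wx":0,"wy":0,"wz":0}]' --gripper 0.045 --force 45

```text
clock: 10.12
ee_pos: [451.5, -259.3, 17.3]
orientation: [-1.555, -0.279, 0.276]
force: [-0.2, 1.1, 6.8]
gripper_width: 52.6
```

Call:
arm_command --series '[{"tx":0,"ty":0,"tz":0.006,"wx":0,"wy":0,"wz":0},{"tx":0,"ty":0,"tz":0.02,"wx":0,"wy":0,"wz":0},{"tx":0,"ty":0,"tz":0.04,"wx":0,"wy":0,"wz":0},{"tx":0,"ty":0,"tz":0.06,"wx":0,"wy":0,"wz":0},{"tx":0,"ty":0,"tz":0.06,"wx":0,"wy":0,"wz":0}]'

```text
clock: 10.75
ee_pos: [451.6, -259.4, 78.1]
orientation: [-1.556, -0.28, 0.276]
force: [0.8, -0.3, -1.4]
gripper_width: 52.6
```

```bash
python3 - <<'E'
from station import *
from h import *
f=grab_frame("wrist");s=state();print(s["ee_pos"],s["clock"],s["gripper_width"],s["force"],f["eye"])
cv2.imwrite("pics/w6.png",f["color"][:,:,::-1])
E
```

```text
[ 450.8604897  -258.81637336   76.67239789] 10.8 53.15161119506433 [ 0.4501059  -0.50088091 -1.36201252] [ 426.43092433 -195.77317476  209.62770107]
```

View pics/w6.png

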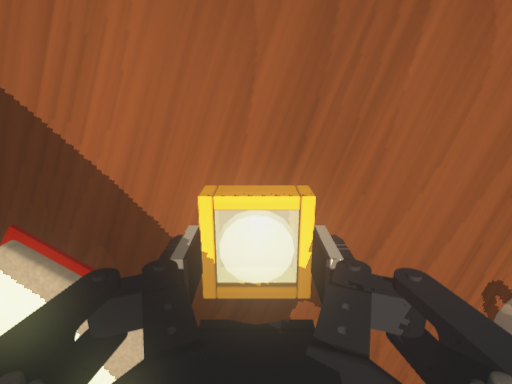

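The magnifier is held square and level at wrist pixel (257,243). Next I carry it over the cradle and pause above it.

Call:
arm_command --series '[{"tx":0,"ty":0,"tz":0.03,"wx":0,"wy":0,"wz":0},{"tx":0.01,"ty":0.02,"tz":0.06,"wx":0,"wy":0,"wz":-0.05},{"tx":0.025,"ty":0.055,"tz":0.075,"wx":0,"wy":0,"wz":-0.12},{"tx":0.043,"ty":0.1,"tz":0.075,"wx":0,"wy":0,"wz":-0.2},{"tx":0.06,"ty":0.145,"tz":0.075,"wx":0,"wy":0,"wz":-0.28},{"tx":0.078,"ty":0.19,"tz":0.075,"wx":0,"wy":0,"wz":-0.326},{"tx":0.095,"ty":0.23,"tz":0.075,"wx":0,"wy":0,"wz":-0.326},{"tx":0.107,"ty":0.26,"tz":0.075,"wx":0,"wy":0,"wz":-0.326},{"tx":0.1125,"ty":0.2775,"tz":0.07,"wx":0,"wy":0,"wz":-0.326},{"tx":0.1125,"ty":0.2775,"tz":0.05,"wx":0,"wy":0,"wz":-0.326},{"tx":0.1125,"ty":0.2775,"tz":0.03,"wx":0,"wy":0,"wz":-0.326},{"tx":0.1125,"ty":0.2775,"tz":0.015,"wx":0,"wy":0,"wz":-0.326},{"tx":0.1125,"ty":0.2775,"tz":0.015,"wx":0,"wy":0,"wz":-0.326}]'

```text
clock: 12.42
ee_pos: [561.2, 18.4, 88.2]
orientation: [-1.57, -0.017, 0.025]
force: [0.0, -0.6, -1.8]
gripper_width: 52.5
```

```bash
python3 - <<'E'
from station import *
from h import *
f=grab_frame("wrist");g=grab_frame("side");s=state();print(s["ee_pos"],s["orientation"],s["clock"],s["gripper_width"],s["force"])
a=f["color"][:,:,::-1];b=cv2.resize(g["color"][100:244,130:322,::-1],(512,384),interpolation=cv2.INTER_CUBIC)
cv2.imwrite("pics/w7.png",cv2.resize(np.hstack([a,b]),(800,300)))
E
```

```text
[563.06042082  18.50292678  90.79745189] [-1.57070507 -0.02139804  0.02129804] 12.525 52.82169168788314 [-0.41630848  0.24666972 -1.0524776 ]
```

View pics/w7.png

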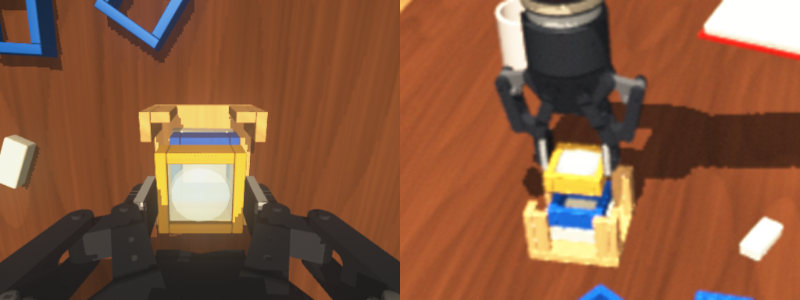

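The magnifier is level and lined up above the spacer in both views. I'll lower it slowly, with the last part a millimetre or two per row.

Call:
arm_command --series '[{"tx":0,"ty":0,"tz":-0.008,"wx":0,"wy":0,"wz":0},{"tx":0,"ty":0,"tz":-0.016,"wx":0,"wy":0,"wz":0},{"tx":0,"ty":0,"tz":-0.021,"wx":0,"wy":0,"wz":0},{"tx":0,"ty":0,"tz":-0.023,"wx":0,"wy":0,"wz":0},{"tx":0,"ty":0,"tz":-0.0245,"wx":0,"wy":0,"wz":0},{"tx":0,"ty":0,"tz":-0.0255,"wx":0,"wy":0,"wz":0},{"tx":0,"ty":0,"tz":-0.0255,"wx":0,"wy":0,"wz":0},{"tx":0,"ty":0,"tz":-0.0255,"wx":0,"wy":0,"wz":0}]'

```text
clock: 13.52
ee_pos: [563.1, 19.0, 65.5]
orientation: [-1.571, -0.022, 0.022]
force: [0.0, -0.5, -2.1]
gripper_width: 52.7
```

Call:
arm_command --series '[{"tx":0,"ty":0,"tz":-0.0005,"wx":0,"wy":0,"wz":0},{"tx":0,"ty":0,"tz":-0.001,"wx":0,"wy":0,"wz":0},{"tx":0,"ty":0,"tz":-0.001,"wx":0,"wy":0,"wz":0}]'

```text
clock: 13.9
ee_pos: [563.2, 19.0, 65.3]
orientation: [-1.571, -0.022, 0.022]
force: [-4.1, 0.7, 6.2]
gripper_width: 52.5
```

```bash
python3 - <<'E'
from station import *
from h import *
g=grab_frame("side");s=state();print(s["ee_pos"],s["clock"],s["gripper_width"],s["force"])
s=state();print(s["force"])
cv2.imwrite("pics/s8.png",cv2.resize(g["color"][130:244,170:285,::-1],None,fx=5,fy=5,interpolation=cv2.INTER_CUBIC))
E
```

```text
[563.16958567  19.02607531  65.31379343] 13.95 52.41721488129842 [-3.15139349  0.33296897  5.21920624]
[-3.15139349  0.33296897  5.21920624]
```

View pics/s8.png

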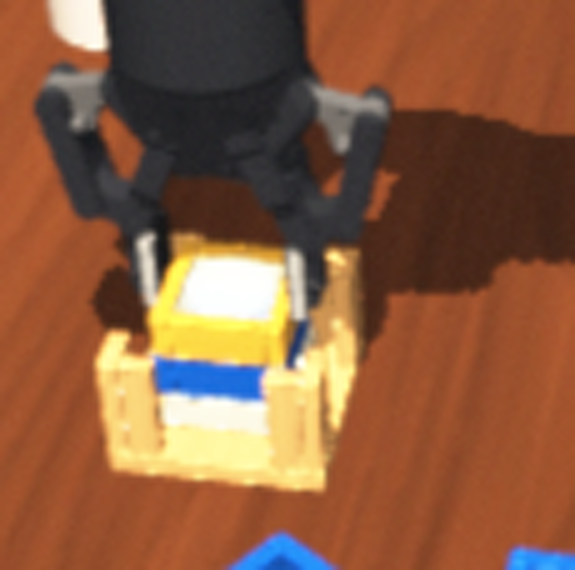

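The wrist force went from −2 N to +6 N, so the magnifier is in contact, and the side view shows it seated on the spacer. I'll release it and retract.

Call:
arm_command --series '[{"tx":0,"ty":0,"tz":0,"wx":0,"wy":0,"wz":0},{"tx":0,"ty":0,"tz":0,"wx":0,"wy":0,"wz":0},{"tx":0,"ty":0,"tz":0,"wx":0,"wy":0,"wz":0},{"tx":0,"ty":0,"tz":0,"wx":0,"wy":0,"wz":0},{"tx":0,"ty":0,"tz":0,"wx":0,"wy":0,"wz":0},{"tx":0,"ty":0,"tz":0.02,"wx":0,"wy":0,"wz":0},{"tx":0,"ty":0,"tz":0.05,"wx":0,"wy":0,"wz":0},{"tx":0,"ty":0,"tz":0.09,"wx":0,"wy":0,"wz":0},{"tx":0,"ty":-0.03,"tz":0.1,"wx":0,"wy":0,"wz":0},{"tx":0,"ty":-0.066,"tz":0.1,"wx":0,"wy":0,"wz":0},{"tx":0,"ty":-0.066,"tz":0.1,"wx":0,"wy":0,"wz":0},{"tx":0,"ty":-0.066,"tz":0.1,"wx":0,"wy":0,"wz":0}]' --gripper 0.083

```text
clock: 15.45
ee_pos: [563.1, -46.8, 165.2]
orientation: [-1.57, -0.022, 0.021]
force: [0.6, 0.3, 0.4]
gripper_width: 83.0
```

```bash
python3 - <<'E'
from station import *
from h import *
f=grab_frame("wrist");g=grab_frame("side");s=state();print(s["ee_pos"],s["clock"],s["force"])
m=cv2.inRange(cv2.cvtColor(f["color"],cv2.COLOR_RGB2HSV),(22,170,90),(35,255,255))
for c in blobs(m): print(sq(f,c,68),c.min(0),c.max(0))
a=cv2.resize(f["color"][0:200,160:360,::-1],(400,400),interpolation=cv2.INTER_CUBIC);b=cv2.resize(g["color"][140:240,170:270,::-1],(400,400),interpolation=cv2.INTER_CUBIC)
cv2.imwrite("pics/w9.png",np.hstack([a,b]))
E
```

```text
[562.97340524 -46.24111397 164.56448084] 15.55 [-0.15519913  1.46715425 -0.6037535 ]
(array([585.5,   6.6,   6. ,  24.4]), 3.1) [286 108] [294 141]
(array([561.7,  39.1,  39.9,  13.6]), 1.6) [232  68] [287  88]
(array([557.9,  20.1,  45.7,  53. ]), 1.9) [222  67] [284 141]
```

View pics/w9.png

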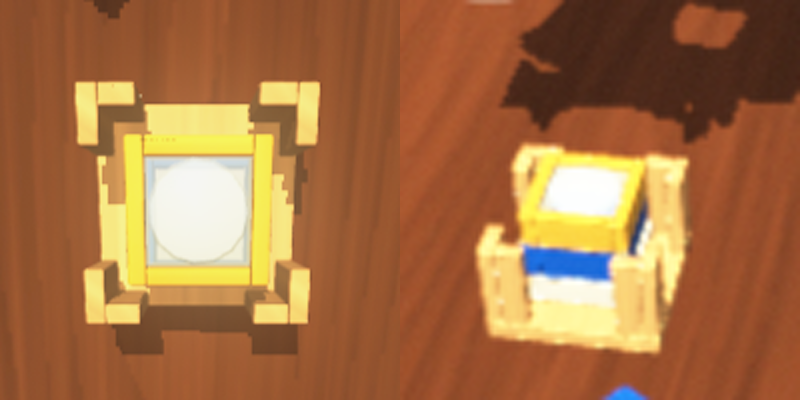

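The magnifier sits flat and square, centred at about (562, 20) with a yaw of 1.6–1.9°. The gripper is clear, so I'm handing in.

```bash
python3 -c "
from station import *
print(sign_off())"
```

```text
the job is handed in; nothing more can be done
None
```

I laid the farthest tall blue frame flat on the stone in the pocket and let go of it, then set the magnifier down on top of it. The magnifier was still gripped when it touched the spacer (wrist force rose to about 6 N), and only then released. I handed in at about 15.6 s of the 48 s allowed; no verdict was reported.

| | Measured centre (mm) | Yaw |
|---|---|---|
| Pocket | (561.6, 20.8) | 1.6° |
| Spacer, after release | (562.6, 18.5) | about 1.6° |
| Magnifier, last check | (562, 20) | 1.6–1.9° |

- **Centring:** both parts are within about 3 mm of the pocket centre. The camera calibration is only good to about 2 mm.
- **Seating:** both parts looked flat in the wrist and side views. I did not measure their heights or tilt separately after release.
- **Colour mask:** in the last picture the mask split the brass frame into three pieces. I took the magnifier's centre from their combined extent.
- **Force when gripping:** the wrist read 5–7 N upward each time the fingers closed, probably because the fingertips brushed the desk.

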